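# Tap the stone slab's clamp wedge tight

## Task

The stone slab's clamp frame still has its wooden wedge standing loose: pick up the steel hammer and tap the butt of that wedge with it, sideways along the frame, until the wedge is fully home, then draw the hammer back a few centimetres and give one last tap to make sure it no longer moves. Touch the wedge only with the hammer, then lay the hammer down flat on the table without dropping it. Do not tip over the glass beaker.

Things in the scene. Friction and masses are not known exactly. Their poses are not given: they have to be found in the camera images.
- hammer: Small double-faced steel hammer lying flat, 0.4 kg. Origin: underside of the head's middle; z up. Head along y: 64 mm long, 26 wide, 26 high, a flat round striking face (26 mm across) at each end. Straight wooden handle from the head along -x to x = -202 mm, 22 mm wide (y), 26 high. Balances 25 mm from the head's middle: grip the handle firmly from above some 50 mm from the head's middle.
- wedge_butt (a point): Middle of the butt of the loose light-wood wedge (34 mm thick here, 28 high, centre 36 above the table) in the frame with the flat layered stone slab. Its y axis is the way to drive the wedge; z up. Butt 55-70 mm outside the fixed frame at the start, 25 when home. Frame 110 mm long, up to 68 high. A like frame with a round log (its wedge is home), 100 high, stands 150 mm or more clear of it.
- wedge (a joint): How far the loose wedge is driven in along its butt's y axis, in m: 0 to 0.015 at the start, 0.045 fully home, where it stops dead. It takes 6 N to move at first, about 9 N near the end, and stays where it is left. Tightly held by the frame: it only slides.
- beaker: Glass beaker, 68 mm across and 88 mm high, standing upright beyond the gap between the two frames. Origin: centre of its underside.
Not all that is in view belongs to the job. What is shaped like the part that bears wedge_butt but turquoise is not meant.

How it is judged:
By the outcome, as a careful person would: the job done as asked, in the order asked, and still so for the second after the job is handed in, with the robot touching nothing.
It also fails if it takes over 64 s, if anything falls off the work surface, if the arm or the gripper's body presses on something with over 40 N, if the wrist force passes 120 N, or if a joint passes its speed limit or range.

## Robot

A 6-joint arm with a two-finger parallel gripper is mounted at the origin on the work surface. World frame = base frame: x ahead of the robot, y to its left, z up, the work surface at z = 0. Lengths are in m, angles in rad, forces in N, time in s.
With the tool pointing down it reaches from about 0.25 to 0.725 m from the base axis. Payload 4 kg.
Tool frame: the origin (TCP) lies at the very end of the fingers, on their centre line; the grasp point (between the pads) lies 19 mm behind it; z points along the fingers, y is the direction in which the jaws open and shut (so a half turn about z gives the same grasp; the last joint's range is limited). The gripper opens to 85 mm and grips with 20 to 120 N. Pads are 22 mm wide; open, the fingers measure 114 mm over their backs; the gripper's body (76 mm by 85 mm) begins 54 mm behind the grasp point. The pads swing forward as they close: fully open they stand 13 mm farther back than shut.
Start: joints at [1.195, 0.241, 0.005, 1.335, 0, 1.571], TCP at [0.184, 0.465, 0.231] pointing down, gripper open.
Joint ranges: [-2.72, 2.72], [-1.05, 1.87], [-1.09, 1.28], [-1.99, 2.15], [-1.42, 1.44], [-3.14, 3.14]. Speed limits (rad/s): [2.79, 2.79, 3.14, 3.14, 3.14, 3.14].

## Interface

Orientations are given as a unit quaternion [x, y, z, w].
In Python, from workcell import bot gives the robot as it stands.
- The arm moves only by the shell command python3 -m crank 'ROWS'. ROWS is JSON, a list that holds one entry, the list of rows, each a list of 5 numbers: the shift along the tool's x, y, z in mm, then the turn about the tool's z in degrees, then the closure in counts, from 0 (fully open) to 255 (shut). In form: [[[tx, ty, tz, turn, grip], ...]]. A call has 1 to 12 rows; each row shifts and turns the pose as measured when the row begins, along the tool's axes as they then stand; what a row does not reach is not made up. A row lasts 1/8 s, in which the tool goes at most 62.5 mm and 10.7 degrees, less where a joint would pass 70% of its speed; a pose out of reach is approached as far as the arm can. A call is refused whole if a number of a shift passes 62.5 or a number of a turn 10.7, either way. A call with a gripper value outside its range is refused whole. The fingers move at their own pace and stop on an object; the grip force is fixed at half the most. Time passes only in rows, so rows that do not move let the fingers close. It gives the time, the measured TCP pose, the force and the opening at its end, in the units of the state.
- bot.get_obs(): the state, without advancing time (a new reading comes with each control period).
- bot.camera(name): name is "scene" or "top" or "wrist"; returns a dict with "img" (384x512x3 uint8, blue, green, red), "depth" (384x512 float32, m along the optical axis (not along the pixel's ray), 0 where there is no reading), "fx", "fy", "cx", "cy" (pixels), "R" (3x3) and "t" (3): a world point X has camera coordinates R X + t; the wrist camera has in their place "T_tool_cam" (4x4, takes a point from camera to tool coordinates, whose origin is the TCP and whose axes are the flange's). Camera axes: x right, y down, z forward; pixel columns grow to the right and rows downward; lengths in m; the calibration is good to about 2 mm. A picture is of the moment at which its call begins: read the wrist's pose just before it.
- bot.job_done(): hands the job in, once; it reports no verdict.
The state is a dict: "clock": time; "joint_pos": joint angles; "joint_vel": joint speeds; "tau": joint torques, N m; "eef_pos": TCP position; "tool_rot": TCP orientation; "ft_force": force on the tool from outside, world axes, zero at the start; "ft_torque": the same for the moment, N m; "grip_width": finger opening in m.
Only numpy, scipy, OpenCV 4.12 (cv2) and the standard library are available. Lean on these libraries where they do the work, as an engineer would, in place of code of your own. Each camera call takes 0.05 s, during which the arm holds its last target.

## Working session

There is one attempt and no reset: what is moved stays moved. The work goes in short steps, Python scripts to look and compute and a shell command to move; the robot and the scene stay as the last step left them, time stands still between calls to the robot, and variables do not carry over. Pictures are saved under pics/ and viewed, and the job is handed in when it is done.

```bash
mkdir -p pics
python3 - <<'E'
from workcell import bot
import cv2,pickle
o=bot.get_obs();print({k:o[k] for k in ('clock','eef_pos','tool_rot','grip_width','ft_force')})
d={}
for n in('scene','top'):
    c=bot.camera(n);cv2.imwrite(f'pics/{n}0.png',c['img']);d[n]=c
    print(n,c['fx'],c['cx'],c['cy'],c['R'].tolist(),c['t'])
pickle.dump(d,open('c0.pkl','wb'))
E
```

```text
{'clock': 0.0, 'eef_pos': array([0.18327389, 0.46452691, 0.23041429]), 'tool_rot': array([ 1.86819611e-01,  9.82393692e-01, -1.01179901e-03, -2.07546835e-04]), 'grip_width': 0.08544281485870564, 'ft_force': array([-0.52983778,  0.76492707, -0.40746767])}
scene 388.4305606279542 251.6257911428899 196.04287355358238 [[-0.7145031917018713, 0.6994736411952669, 0.014893432138826485], [0.4877042123650318, 0.5132206011690854, -0.7062217893672258], [-0.5016271426958899, -0.49733413296161116, -0.7078339988317032]] [ 0.39817482 -0.12132386  1.06445574]
top 402.163085883223 254.95577042514816 189.53789561425683 [[-0.018846032677706664, -0.9994425847565003, 0.027556248430374186], [-0.9840125019903057, 0.01365904892923716, -0.1775748470620984], [0.1770994719898672, -0.03046227433390999, -0.9837214173043688]] [-0.12383455  0.48209928  0.82676257]
```

View pics/scene0.png

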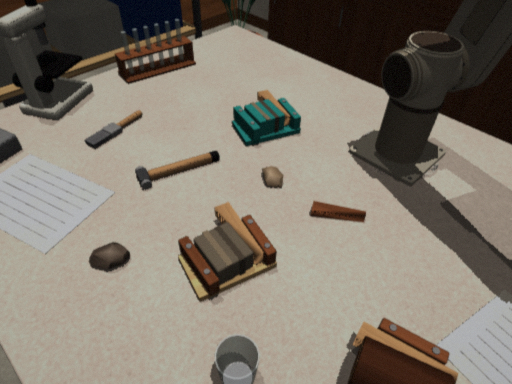

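View pics/top0.png

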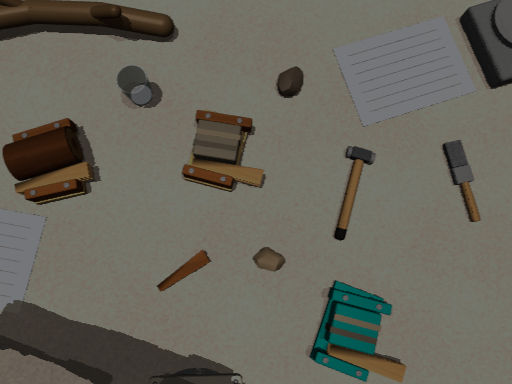

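```bash
cat > h.py <<'E'
import numpy as np,cv2,pickle
d=pickle.load(open('c0.pkl','rb'))
def ray(c,u,v,z):
    dc=np.array([(u-c['cx'])/c['fx'],(v-c['cy'])/c['fy'],1]);R=c['R'];o=-R.T@c['t'];w=R.T@dc
    return o+w*(z-o[2])/w[2]
def dep(c,u,v):
    D=c['depth'][v,u];return c['R'].T@(np.array([(u-c['cx'])/c['fx'],(v-c['cy'])/c['fy'],1])*D-c['t'])
def proj(c,X):
    p=c['R']@X+c['t'];return c['fx']*p[0]/p[2]+c['cx'],c['fy']*p[1]/p[2]+c['cy']
E
python3 - <<'E'
from h import *
a=d['top']['img'][95:200,170:280];b=d['top']['img'][135:250,320:390]
cv2.imwrite('pics/cropA.png',cv2.resize(a,None,fx=7,fy=5.6 if 0 else 5.6) if 0 else cv2.resize(a,None,fx=5.5,fy=5.5,interpolation=cv2.INTER_CUBIC))
cv2.imwrite('pics/cropB.png',cv2.resize(b,None,fx=5,fy=5,interpolation=cv2.INTER_CUBIC))
s=d['scene']['img'][135:300,130:285]
cv2.imwrite('pics/cropS.png',cv2.resize(s,None,fx=3.6,fy=3.6,interpolation=cv2.INTER_CUBIC))
E
```

```text
(no output)
```

View pics/cropA.png

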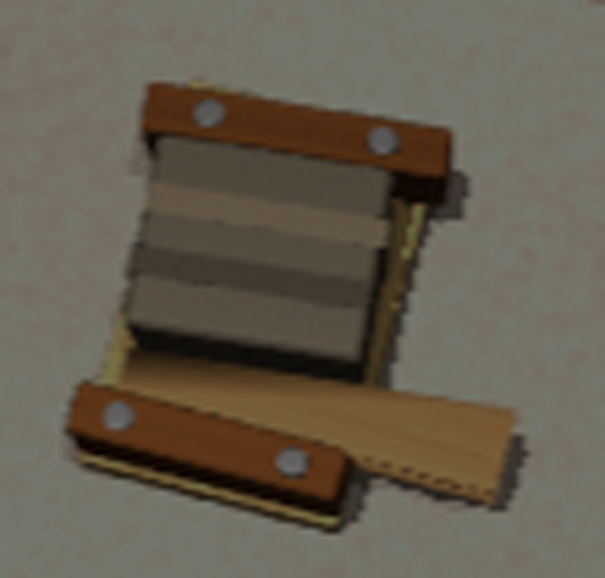

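View pics/cropB.png

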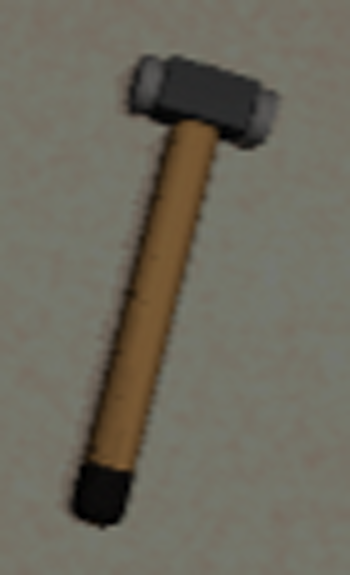

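View pics/cropS.png

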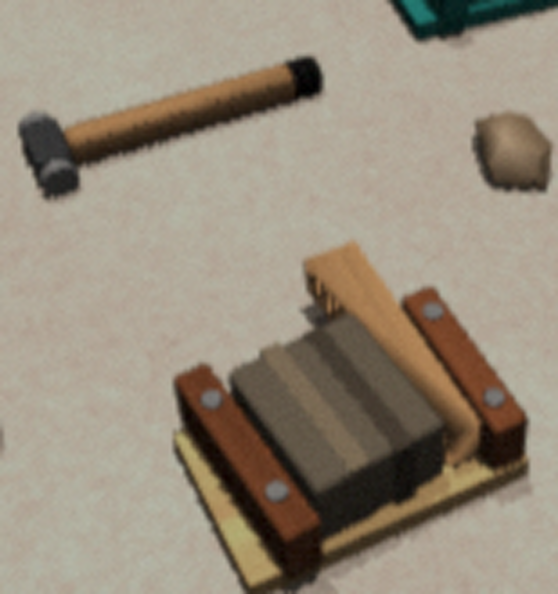

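Run:
```python
from h import *
c=d['top']
f=lambda p:((p[0]+.5)/5.5+170-.5,(p[1]+.5)/5.5+95-.5)
g=lambda p:((p[0]+.5)/5+320-.5,(p[1]+.5)/5+135-.5)
def pr(n,P,z,F):
    X=[ray(c,*F(p),z) for p in P];print(n,np.round(X,4).tolist())
    v=X[1]-X[0];print('   ang',np.degrees(np.arctan2(v[1],v[0])),np.linalg.norm(v))
pr('uprail',[(450,130),(150,85)],.068,f)
pr('lorail',[(350,455),(80,385)],.068,f)
pr('wedge up',[(515,410),(115,360)],.05,f)
pr('butt',[(515,410),(496,490)],.05,f)
pr('slab',[(362,360),(133,325)],.06,f)
pr('handle R',[(130,470),(212,140)],.026,g)
pr('handle L',[(92,465),(172,125)],.026,g)
pr('headtop far',[(265,85),(165,55)],.026,g)
pr('headtop near',[(245,133),(155,112)],.026,g)
pr('tail',[(75,495),(128,495)],.026,g)
for u,v in [(258,172),(250,172),(262,180),(220,140),(230,118),(205,176),(355,170),(347,205),(362,155),(132,78),(140,95),(60,150)]: print(u,v,np.round(dep(c,u,v),4))
# point clouds
vv,uu=np.mgrid[0:384,0:512];D=c['depth']
P=np.stack([(uu-c['cx'])/c['fx']*D,(vv-c['cy'])/c['fy']*D,D],-1)-c['t'];P=P@c['R']
hsv=cv2.cvtColor(c['img'],cv2.COLOR_BGR2HSV)
m=np.zeros_like(D,bool);m[135:250,325:385]=1
H=P[m&(P[...,2]>.012)];print(len(H),H.min(0),H.max(0),np.median(H[:,2]))
hm=m&(P[...,2]>.015);han=hm&(hsv[...,1]>90)&(vv>165)&(vv<232)
h=P[han];q=np.cov(h[:,:2].T);w,V=np.linalg.eigh(q);print('handle',len(h),h.mean(0),V[:,1],np.degrees(np.arctan2(V[1,1],V[0,1])))
m=np.zeros_like(D,bool);m[155:190,232:270]=1;m&=(P[...,2]>.04)&(P[...,2]<.056)
W=P[m];print('wedge',len(W),W.min(0),W.max(0),np.median(W[:,2]))
print(cv2.minAreaRect((W[:,:2]*1000).astype(np.float32)))
np.save('P.npy',P)
```

```text
uprail [[0.6338, -0.1262, 0.068], [0.6535, -0.0078, 0.068]]
   ang 80.54483304482726 0.12011507595647118
lorail [[0.5028, -0.0855, 0.068], [0.5317, 0.0183, 0.068]]
   ang 74.41591675182624 0.10776174098762505
wedge up [[0.5239, -0.1504, 0.05], [0.5462, 0.0073, 0.05]]
   ang 81.98095895539717 0.15931290905444676
butt [[0.5239, -0.1504, 0.05], [0.4918, -0.1422, 0.05]]
   ang 165.68940821512783 0.03316237677711797
slab [[0.5424, -0.0903, 0.06], [0.5576, -0.0009, 0.06]]
   ang 80.37513909532214 0.0907509150741139
handle R [[0.3937, -0.3293, 0.026], [0.5419, -0.3754, 0.026]]
   ang -17.28320988368051 0.15517080258397087
handle L [[0.3962, -0.3127, 0.026], [0.5491, -0.3576, 0.026]]
   ang -16.38598725366558 0.15936365942539568
headtop far [[0.5673, -0.4014, 0.026], [0.5819, -0.3565, 0.026]]
   ang 71.97069670866682 0.047219946689698464
headtop near [[0.545, -0.3906, 0.026], [0.5552, -0.3502, 0.026]]
   ang 75.74709016461723 0.04168434055586218
tail [[0.3832, -0.3045, 0.026], [0.3828, -0.3278, 0.026]]
   ang -90.97042421480367 0.023302975079398672
258 172 [ 0.5174 -0.1389  0.0512]
250 172 [ 0.518  -0.1215  0.0498]
262 180 [ 0.5102 -0.1497 -0.0006]
220 140 [ 0.5848 -0.0579  0.0692]
230 118 [ 0.6385 -0.0794  0.0576]
205 176 [ 0.5088 -0.0248  0.0568]
355 170 [ 0.5248 -0.3582  0.0265]
347 205 [ 0.4456 -0.3352  0.0273]
362 155 [ 0.5594 -0.3763  0.0268]
132 78 [0.7428 0.1432 0.0393]
140 95 [0.6904 0.117  0.065 ]
60 150 [0.5599 0.2696 0.0913]
1223 [ 0.32563872 -0.406616    0.01202766] [ 0.58311751 -0.10516547  0.90232517] 0.02535815959704829
handle 655 [ 0.46264021 -0.34021535  0.02909213] [-0.92035024  0.39109518] 156.97733814386518
wedge 457 [ 0.49148069 -0.14991532  0.04066149] [ 0.55359441 -0.08226007  0.05547555] 0.05002681099271397
((520.4992065429688, -113.07325744628906), (69.2674560546875, 52.837547302246094), 75.0313720703125)
```

```bash
python3 -c "
from workcell import bot
print(bot.camera('wrist')['T_tool_cam'])"; python3 -m crank '[[[-44,-35,0,0,0],[-44,-35,0,0,0],[-44,-35,0,0,0],[-44,-35,0,0,0],[-44,-35,0,0,0],[-44,-35,0,0,0],[-44,-35,0,0,0],[-44,-35,0,0,0],[-44,-35,0,0,0],[-44,-35,0,0,0]]]'
```

```text
[[-1.87004197e-03 -9.53899597e-01 -3.00120080e-01  7.69549214e-02]
 [ 9.99997962e-01 -1.55532696e-03 -1.28752595e-03  3.45139934e-04]
 [ 7.61385631e-04 -3.00121876e-01  9.53900561e-01 -1.42938537e-01]
 [ 0.00000000e+00  0.00000000e+00  0.00000000e+00  1.00000000e+00]]
clock: 1.4
eef_pos: [0.4719, -0.0331, 0.2293]
tool_rot: [0.182, 0.983, -0.001, 0.0]
ft_force: [1.6, 0.4, 0.4]
grip_width: 0.0852
```

```bash
python3 -m crank '[[[-30,-33,0,0,0],[-28,-30,0,0,0],[0,0,0,0,0]]]'
python3 - <<'E'
from workcell import bot
import cv2,pickle
o=bot.get_obs();c=bot.camera('wrist');c['o']=o;pickle.dump(c,open('w1.pkl','wb'));cv2.imwrite('pics/w1.png',c['img']);print(o['eef_pos'],o['tool_rot'])
E
```

```text
clock: 1.78
eef_pos: [0.505, -0.1191, 0.2277]
tool_rot: [0.185, 0.983, -0.001, -0.0]
ft_force: [-1.6, 0.1, 0.2]
grip_width: 0.0853
[ 0.50501911 -0.11914254  0.22767866] [ 1.84993717e-01  9.82739330e-01 -7.22839632e-04 -4.58942266e-04]
```

View pics/w1.png

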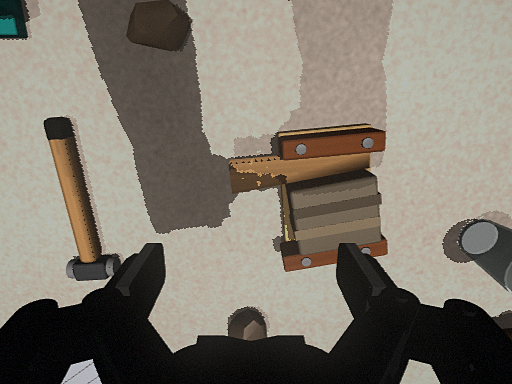

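```bash
cat >> h.py <<'E'
from scipy.spatial.transform import Rotation as Ro
def wcam(c):
    T=c['T_tool_cam'];Rt=Ro.from_quat(c['o']['tool_rot']).as_matrix()
    Rw=Rt@T[:3,:3];p=Rt@T[:3,3]+c['o']['eef_pos']
    c=dict(c);c['R']=Rw.T;c['t']=-Rw.T@p;return c
E
python3 - <<'E'
from h import *
c=pickle.load(open('w1.pkl','rb'))
a=c['img'][110:280,215:395];a=cv2.convertScaleAbs(a,alpha=1.3,beta=10)
cv2.imwrite('pics/w1a.png',cv2.resize(a,None,fx=3.5,fy=3.5,interpolation=cv2.INTER_CUBIC))
a=c['img'][110:285,35:130]
cv2.imwrite('pics/w1b.png',cv2.resize(a,None,fx=3.4,fy=3.4,interpolation=cv2.INTER_CUBIC))
E
```

```text
(no output)
```

View pics/w1a.png

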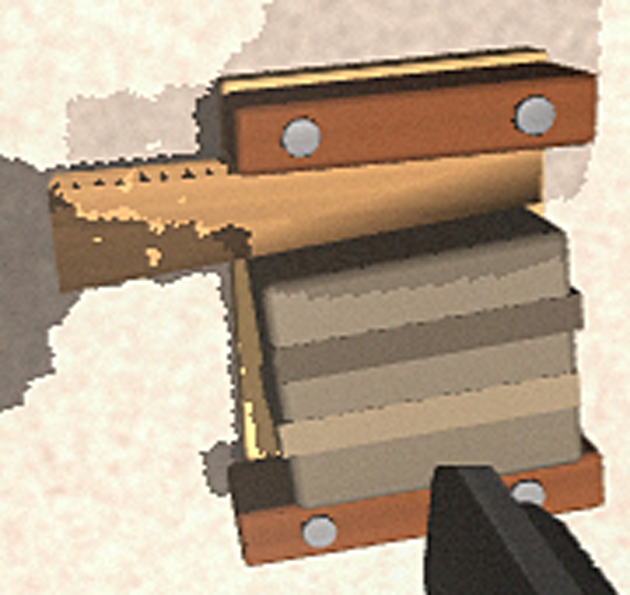

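View pics/w1b.png

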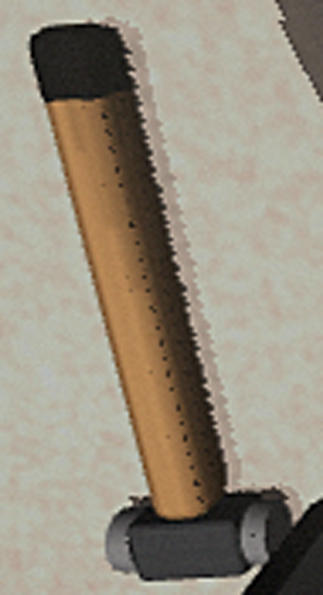

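Run:
```python
from h import *
c=wcam(pickle.load(open('w1.pkl','rb')))
f=lambda p:((p[0]+.5)/3.5+215-.5,(p[1]+.5)/3.5+110-.5)
g=lambda p:((p[0]+.5)/3.4+35-.5,(p[1]+.5)/3.4+110-.5)
def pr(n,P,z,F):
    X=[ray(c,*F(p),z) for p in P];print(n,np.round(X,4).tolist())
    v=X[1]-X[0];print('   ang',np.degrees(np.arctan2(v[1],v[0])),np.linalg.norm(v))
pr('slab rail',[(245,565),(605,505)],.057,f)
pr('rail near base',[(240,173),(595,137)],.057,f)
pr('rail screws',[(302,137),(536,116)],.057,f)
pr('other screws',[(319,532),(527,494)],.057,f)
pr('slab stripe',[(280,427),(580,377)],.069,f)
pr('slab stripe2',[(275,347),(580,290)],.069,f)
pr('wedge far edge',[(62,290),(225,268)],.05,f)
pr('wedge near edge',[(50,182),(225,165)],.05,f)
pr('butt',[(50,182),(62,290)],.05,f)
pr('handle out',[(52,105),(152,505)],.022,g)
pr('handle mid',[(105,110),(203,500)],.026,g)
pr('head',[(133,520),(245,508)],.026,g)
pr('head far',[(142,580),(250,568)],.026,g)
```

```text
slab rail [[0.6369, -0.1264, 0.057], [0.6594, -0.0046, 0.057]]
   ang 79.55458250901341 0.12383457203085073
rail near base [[0.506, -0.0818, 0.057], [0.5349, 0.0222, 0.057]]
   ang 74.49899593120688 0.10801385575533232
rail screws [[0.5024, -0.0606, 0.057], [0.5221, 0.0072, 0.057]]
   ang 73.77214779834402 0.07059467913886795
other screws [[0.6339, -0.0984, 0.057], [0.6456, -0.0282, 0.057]]
   ang 80.50266936330824 0.07117489149359132
slab stripe [[0.5855, -0.0978, 0.069], [0.6035, -0.0046, 0.069]]
   ang 79.08357968415277 0.09498805861184434
slab stripe2 [[0.5591, -0.0904, 0.069], [0.5754, 0.0024, 0.069]]
   ang 80.0298329312547 0.09427942545720427
wedge far edge [[0.5229, -0.1485, 0.05], [0.5352, -0.0966, 0.05]]
   ang 76.66970878641634 0.05333864184188634
wedge near edge [[0.4885, -0.1383, 0.05], [0.5035, -0.0852, 0.05]]
   ang 74.23481106511372 0.05523207435814404
butt [[0.4885, -0.1383, 0.05], [0.5229, -0.1485, 0.05]]
   ang -16.42589198161681 0.03590929919984555
handle out [[0.3932, -0.3286, 0.022], [0.5414, -0.3787, 0.022]]
   ang -18.662405860614477 0.15644360230095272
handle mid [[0.4018, -0.3099, 0.026], [0.5455, -0.3558, 0.026]]
   ang -17.708670314332995 0.1508735288466949
head [[0.5432, -0.3857, 0.026], [0.5545, -0.3424, 0.026]]
   ang 75.4355371804537 0.04477861180138035
head far [[0.568, -0.3968, 0.026], [0.5788, -0.354, 0.026]]
   ang 75.83215042688694 0.04414826877104154
```

Run:
```python
from h import *
P=np.load('P.npy')
for n,(u0,u1,v0,v1) in dict(stone=(248,292,240,280),stick=(150,218,245,300),turq=(305,410,275,384),rock2=(270,310,60,105)).items():
    q=P[v0:v1,u0:u1].reshape(-1,3);q=q[(q[:,2]>.007)&(q[:,2]<.15)]
    print(n,len(q),np.round(np.percentile(q,[1,99],axis=0),3).tolist())
```

```text
stone 517 [[0.308, -0.19, 0.01], [0.355, -0.128, 0.034]]
stick 616 [[0.273, -0.025, 0.012], [0.349, 0.077, 0.026]]
turq 5565 [[0.093, -0.417, 0.014], [0.271, -0.246, 0.071]]
rock2 602 [[0.711, -0.249, 0.011], [0.772, -0.189, 0.041]]
```

```bash
python3 -m crank '[[[-19,-44,0,0,0],[-19,-44,0,0,0],[-19,-44,0,0,0],[-19,-44,0,0,0],[-19,-44,0,0,0],[0,0,0,-4.5,0]]]'
python3 - <<'E'
from workcell import bot
import cv2,pickle
o=bot.get_obs();c=bot.camera('wrist');c['o']=o;pickle.dump(c,open('w2.pkl','wb'));cv2.imwrite('pics/w2.png',c['img']);print(o['eef_pos'],o['tool_rot'],o['joint_pos'])
E
```

```text
clock: 2.58
eef_pos: [0.5145, -0.3547, 0.2264]
tool_rot: [0.138, 0.99, 0.002, -0.003]
ft_force: [0.8, 0.6, 0.1]
grip_width: 0.0855
[ 0.51451452 -0.35465494  0.2264121 ] [ 0.13808044  0.99041572  0.00177927 -0.00270823] [-6.03872751e-01  5.03978119e-01  3.77684835e-01  1.45094039e+00
  7.49580825e-04 -3.26827639e-01]
```

View pics/w2.png

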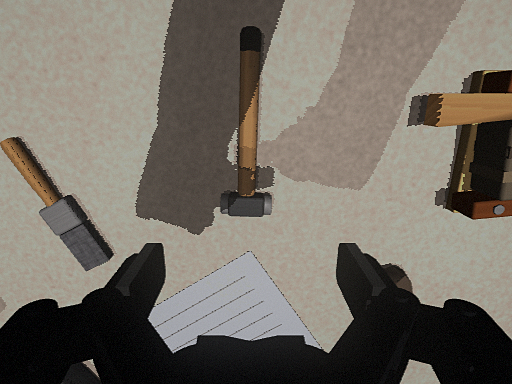

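Run:
```python
from h import *
c=wcam(pickle.load(open('w2.pkl','rb')))
a=c['img'][20:225,210:285]
cv2.imwrite('pics/w2a.png',cv2.resize(cv2.convertScaleAbs(a,alpha=1.5,beta=10),None,fx=2.9,fy=2.9,interpolation=cv2.INTER_CUBIC))
for p in [(251,55),(247,188),(246,193),(246,214),(222,204),(271,204)]: print(p,np.round(ray(c,*p,.026 if p[1] not in(204,) else .02),4))
```

```text
(251, 55) [ 0.3994 -0.3204  0.026 ]
(247, 188) [ 0.5404 -0.3657  0.026 ]
(246, 193) [ 0.5462 -0.3686  0.026 ]
(246, 214) [ 0.5726 -0.3763  0.026 ]
(222, 204) [ 0.5536 -0.4022  0.02  ]
(271, 204) [ 0.5706 -0.3431  0.02  ]
```

View pics/w2a.png

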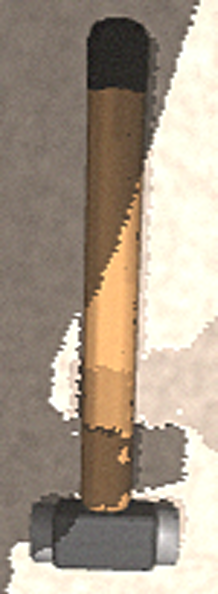

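```bash
python3 -m crank '[[[0,-3,45,1,0],[0,0,50,0,0],[0,0,50,0,0],[0,0,30,0,0],[0,0,0,0,0]]]'
```

```text
clock: 3.25
eef_pos: [0.5152, -0.3472, 0.0493]
tool_rot: [0.143, 0.99, 0.003, -0.002]
ft_force: [-0.2, 0.2, 1.0]
grip_width: 0.0855
```

```bash
python3 -m crank '[[[-1,-9,15,0,0],[0,-1,15,0,0],[0,0,0,0,0]]]'
```

```text
clock: 3.62
eef_pos: [0.5158, -0.3576, 0.0213]
tool_rot: [0.143, 0.99, 0.001, 0.001]
ft_force: [-0.9, -0.7, -0.5]
grip_width: 0.0854
```

```bash
python3 -m crank '[[[1,0,12,0,0],[0,0,3,0,0],[0,0,0,0,0]]]'; python3 -m crank '[[[0,0,0,0,255],[0,0,0,0,255],[0,0,0,0,255],[0,0,0,0,255],[0,0,0,0,255],[0,0,0,0,255]]]'
```

```text
clock: 4.0
eef_pos: [0.5156, -0.3581, 0.0066]
tool_rot: [0.143, 0.99, 0.001, 0.002]
ft_force: [0.4, 0.9, 0.1]
grip_width: 0.0851
clock: 4.75
eef_pos: [0.5162, -0.3587, 0.0077]
tool_rot: [0.143, 0.99, 0.0, 0.003]
ft_force: [-0.8, -0.4, -0.3]
grip_width: 0.021
```

```bash
python3 -m crank '[[[0,0,0,0,0],[0,0,0,0,0],[0,0,0,0,0],[0,0,0,0,0],[0,0,-25,0,0],[0,0,-40,0,0],[0,0,-10,10,0],[0,0,0,10.6,0],[0,0,0,10.6,0],[0,0,0,10.6,0],[0,0,0,10.6,0],[0,0,0,10.6,0]]]'; python3 -m crank '[[[0,0,0,10.6,0],[0,0,0,10.6,0],[0,0,0,10.6,0],[0,0,0,10.6,0],[0,0,0,10.6,0],[0,0,0,10.6,0],[0,0,0,10.6,0],[0,0,0,10.6,0],[0,0,0,10.6,0],[0,0,0,10.6,0],[0,0,0,0,0]]]'
```

```text
clock: 6.25
eef_pos: [0.5157, -0.3585, 0.0853]
tool_rot: [0.646, 0.763, 0.002, 0.002]
ft_force: [0.3, 0.8, -0.2]
grip_width: 0.0855
clock: 7.62
eef_pos: [0.5153, -0.3581, 0.0853]
tool_rot: [0.998, -0.068, 0.002, -0.001]
ft_force: [-0.4, 0.2, 0.2]
grip_width: 0.0854
```

```bash
cat > st.py <<'E'
from workcell import bot
import numpy as np
from scipy.spatial.transform import Rotation as Ro
o=bot.get_obs();R=Ro.from_quat(o['tool_rot']).as_matrix()
print(round(o['clock'],2),'p',o['eef_pos'].round(4),'xyaw',np.degrees(np.arctan2(R[1,0],R[0,0])).round(2),'yyaw',np.degrees(np.arctan2(R[1,1],R[0,1])).round(2),'tilt',R[:2,2].round(4),'j',o['joint_pos'].round(3),'F',o['ft_force'].round(1),'w',round(o['grip_width'],4))
import sys
if len(sys.argv)>3:
    t=np.array([float(v) for v in sys.argv[1:4]]);print('tool delta mm',((R.T@(t-o['eef_pos']))*1000).round(1))
E
python3 st.py .514 -.358 .06
```

```text
7.62 p [ 0.5153 -0.3581  0.0853] xyaw -7.8 yyaw -97.8 tilt [0.005  0.0009] j [-0.609  0.58   0.129  1.117  0.004  2.669] F [-0.4  0.2  0.2] w 0.0854
tool delta mm [-1.4  0.1 25.3]
```

```bash
python3 -m crank '[[[0,0,20,8.8,0],[0,0,30,0,0],[0,0,20,0,0],[0,0,8,0,0],[0,0,0,0,0]]]';python3 st.py .515 -.358 .0065
```

```text
clock: 8.25
eef_pos: [0.5168, -0.3588, 0.0067]
tool_rot: [0.99, -0.14, 0.004, -0.0]
ft_force: [-0.0, -0.1, 0.4]
grip_width: 0.0853
8.25 p [ 0.5168 -0.3588  0.0067] xyaw -16.09 yyaw -106.09 tilt [ 0.0076 -0.0009] j [-0.609  0.659  0.044  0.95   0.004  2.814] F [-0.  -0.1  0.4] w 0.0853
tool delta mm [-2.  -0.3  0.2]
```

```bash
python3 -m crank '[[[0,0,0,0,255],[0,0,0,0,255],[0,0,0,0,255],[0,0,0,0,255],[0,0,0,0,255],[0,0,-15,0,255],[0,0,-40,0,255],[0,0,-50,0,255],[0,0,-50,0,255],[0,0,-20,-5,255],[0,0,0,-10.6,255],[0,0,0,-10.6,255]]]';python3 st.py
```

```text
clock: 9.75
eef_pos: [0.5137, -0.3577, 0.192]
tool_rot: [0.996, 0.094, 0.003, 0.0]
ft_force: [-0.5, -0.8, -3.7]
grip_width: 0.0204
9.75 p [ 0.5137 -0.3577  0.192 ] xyaw 10.84 yyaw -79.16 tilt [ 0.0055 -0.0002] j [-0.61   0.508  0.295  1.353  0.003  2.343] F [-0.5 -0.8 -3.7] w 0.0204
```

```bash
python3 -m crank '[[[0,0,0,-10.6,255],[0,0,0,-10.6,255],[0,0,0,-10.6,255],[0,0,0,-10.6,255],[0,0,0,-10.6,255],[0,0,0,-10.6,255],[0,0,0,-10.6,255],[0,0,0,-10.6,255],[0,0,0,-10.6,255],[0,0,0,-10.6,255],[0,0,0,-10.6,255],[0,0,0,-10.6,255]]]';python3 st.py .535 -.227 .15
```

```text
clock: 11.25
eef_pos: [0.509, -0.3551, 0.1973]
tool_rot: [0.344, 0.939, 0.001, -0.0]
ft_force: [-0.5, -0.3, -4.2]
grip_width: 0.0207
11.25 p [ 0.509  -0.3551  0.1973] xyaw 139.75 yyaw 49.75 tilt [-0.0004  0.0017] j [-6.100e-01  5.000e-01  2.950e-01  1.368e+00  1.000e-03  9.300e-02] F [-0.5 -0.3 -4.2] w 0.0207
tool delta mm [ 62.9 114.5  47.5]
```

```bash
python3 -m crank '[[[0,0,0,-8.5,255],[0,0,0,-8.5,255],[0,0,0,-8.5,255],[3,35,0,0,255],[3,35,0,0,255],[2,35,10,0,255],[0,22,30,0,255],[0,0,0,0,255]]]';python3 st.py .535 -.227 .15
python3 - <<'E'
from workcell import bot
import cv2,pickle
o=bot.get_obs();c=bot.camera('wrist');c['o']=o;pickle.dump(c,open('w3.pkl','wb'));cv2.imwrite('pics/w3.png',c['img'])
c=bot.camera('top');pickle.dump(c,open('t3.pkl','wb'));cv2.imwrite('pics/t3.png',c['img'])
c=bot.camera('scene');pickle.dump(c,open('s3.pkl','wb'));cv2.imwrite('pics/s3.png',c['img'])
E
```

```text
clock: 12.25
eef_pos: [0.5301, -0.2259, 0.1607]
tool_rot: [0.121, 0.993, 0.001, -0.0]
ft_force: [-0.3, 0.0, -3.4]
grip_width: 0.0205
12.25 p [ 0.5301 -0.2259  0.1607] xyaw 166.11 yyaw 76.11 tilt [-0.0004  0.0024] j [-0.404  0.429  0.087  1.23   0.002 -0.161] F [-0.3  0.  -3.4] w 0.0205
tool delta mm [-5.1  0.1 10.7]
```

View pics/w3.png

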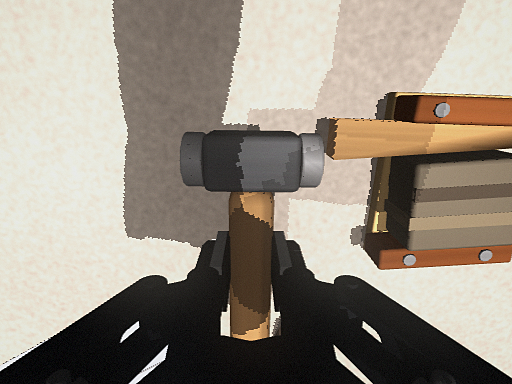

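View pics/t3.png

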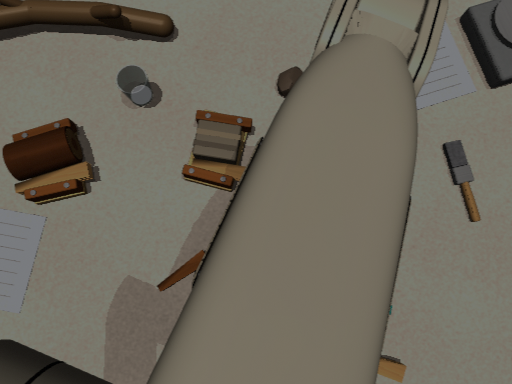

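View pics/s3.png

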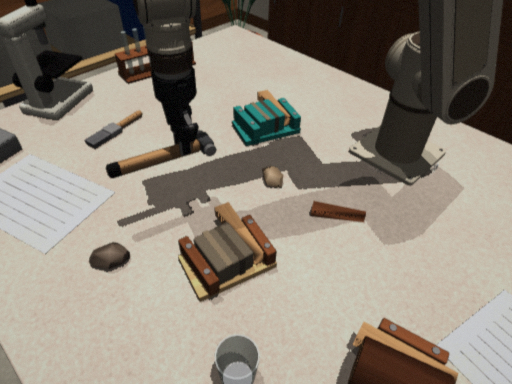

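Run:
```python
from h import *
c=wcam(pickle.load(open('w3.pkl','rb')))
a=c['img'][85:280,300:512]
cv2.imwrite('pics/w3a.png',cv2.resize(a,None,fx=3,fy=3,interpolation=cv2.INTER_CUBIC))
R=Ro.from_quat(c['o']['tool_rot']).as_matrix();p=c['o']['eef_pos']
zt=p[2]-.0067+.026
for q in [(205,160),(299,160),(252,131),(252,190),(184,160),(323,160)]:
    z=zt if 200<q[0]<300 else zt-.013
    X=ray(c,*q,z);print(q,X.round(4),'tool',((R.T@(X-p))*1000).round(1))
print('depth head',np.round(dep(c,225,160),4),zt)
```

```text
(205, 160) [ 0.4758 -0.2321  0.18  ] tool [ 51.2 -19.  -19.3]
(299, 160) [ 0.4855 -0.1933  0.18  ] tool [ 51.1  20.9 -19.2]
(252, 131) [ 0.4689 -0.2098  0.18  ] tool [ 63.3   1.  -19.2]
(252, 190) [ 0.4936 -0.2159  0.18  ] tool [ 37.8   1.  -19.3]
(184, 160) [ 0.4756 -0.2442  0.167 ] tool [ 48.5 -30.9  -6.3]
(323, 160) [ 0.4914 -0.1809  0.167 ] tool [48.4 34.3 -6.2]
depth head [ 0.4785 -0.2242  0.1769] 0.18001480139323378
```

View pics/w3a.png

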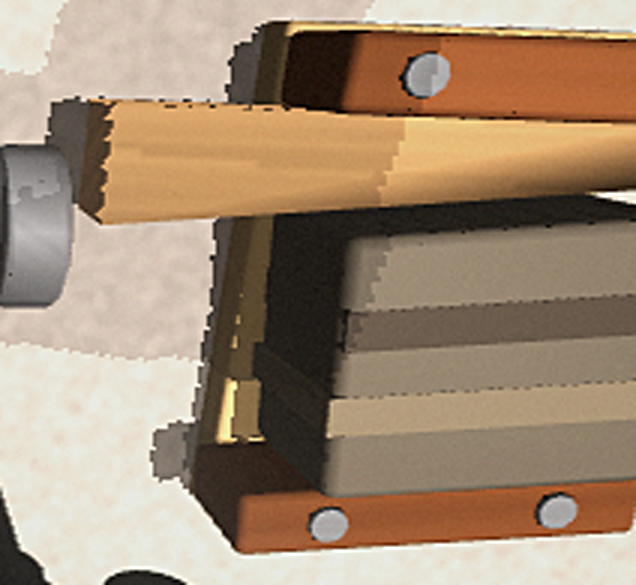

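Run:
```python
from h import *
c=wcam(pickle.load(open('w3.pkl','rb')))
f=lambda p:((p[0]+.5)/3+300-.5,(p[1]+.5)/3+85-.5)
def pr(n,P,z):
    X=[ray(c,*f(p),z) for p in P];print(n,np.round(X,4).tolist())
    v=X[1]-X[0];print('   ang',np.degrees(np.arctan2(v[1],v[0])),np.linalg.norm(v),((X[0]+X[1])/2).round(4))
pr('butt',[(103,101),(103,223)],.05)
pr('near',[(103,101),(340,110)],.05)
pr('far',[(103,223),(270,214)],.05)
pr('slab',[(330,400),(636,381)],.069)
pr('slabedge',[(330,495),(636,477)],.066)
```

```text
butt [[0.4893, -0.1434, 0.05], [0.5235, -0.1489, 0.05]]
   ang -9.16212229702939 0.03461199634000487 [ 0.5064 -0.1461  0.05  ]
near [[0.4893, -0.1434, 0.05], [0.5078, -0.0795, 0.05]]
   ang 73.88613246764697 0.06649444920338785 [ 0.4985 -0.1114  0.05  ]
far [[0.5235, -0.1489, 0.05], [0.5326, -0.1016, 0.05]]
   ang 79.13171641933715 0.04817573905951735 [ 0.528  -0.1252  0.05  ]
slab [[0.585, -0.0985, 0.069], [0.6002, -0.0136, 0.069]]
   ang 79.84591143042388 0.0862151407998951 [ 0.5926 -0.0561  0.069 ]
slabedge [[0.6177, -0.0997, 0.066], [0.6338, -0.0107, 0.066]]
   ang 79.76201594598535 0.09047158985327168 [ 0.6257 -0.0552  0.066 ]
```

```bash
python3 - <<'E'
from h import *
P=np.load('P.npy');q=P[60:108,268:312].reshape(-1,3)
for z in(.006,.015,.022): 
    s=q[(q[:,2]>z)&(q[:,2]<.06)];
    for y in np.arange(-.25,-.17,.01):
        t=s[abs(s[:,1]-y)<.005]
        if len(t)>2: print(z,y.round(3),t[:,0].min().round(4),np.percentile(t[:,0],10).round(4),t[:,0].max().round(4))
E
python3 -m crank '[[[0,0,40,-4,255],[0,0,0,0,255]]]'; python3 st.py .541 -.2267 .03
```

```text
0.006 -0.25 0.7392 0.742 0.7661
0.006 -0.24 0.7171 0.7242 0.7781
0.006 -0.23 0.7137 0.718 0.7804
0.006 -0.22 0.7106 0.7144 0.7695
0.006 -0.21 0.7104 0.7129 0.7671
0.006 -0.2 0.7098 0.7143 0.7606
0.006 -0.19 0.716 0.7208 0.756
0.015 -0.25 0.7392 0.7414 0.7661
0.015 -0.24 0.7171 0.7242 0.7781
0.015 -0.23 0.7137 0.7191 0.7804
0.015 -0.22 0.7117 0.7156 0.7695
0.015 -0.21 0.711 0.7151 0.7671
0.015 -0.2 0.7098 0.7152 0.7606
0.015 -0.19 0.716 0.7213 0.756
0.022 -0.25 0.7414 0.7435 0.7661
0.022 -0.24 0.7207 0.7287 0.7742
0.022 -0.23 0.7176 0.7239 0.7768
0.022 -0.22 0.7152 0.7196 0.7695
0.022 -0.21 0.711 0.7163 0.7671
0.022 -0.2 0.7138 0.7175 0.7606
0.022 -0.19 0.716 0.7228 0.756
clock: 12.65
eef_pos: [0.5342, -0.2322, 0.1268]
tool_rot: [0.089, 0.996, -0.002, 0.006]
ft_force: [-0.2, -0.4, -3.0]
grip_width: 0.0209
12.65 p [ 0.5342 -0.2322  0.1268] xyaw 169.84 yyaw 79.84 tilt [ 0.012  -0.0044] j [-4.100e-01  4.550e-01  3.500e-02  1.138e+00  1.000e-03 -2.330e-01] F [-0.2 -0.4 -3. ] w 0.0209
tool delta mm [-4.5  6.9 96.9]
```

```bash
python3 -m crank '[[[-2,2,40,0,255],[-1,2,35,0,255],[-1,2,18,0,255],[0,0,3,0,255],[0,0,0,0,255]]]'; python3 st.py .541 -.2267 .0297;  python3 - <<'E'
from workcell import bot
import cv2,pickle
o=bot.get_obs();c=bot.camera('wrist');c['o']=o;pickle.dump(c,open('w4.pkl','wb'));cv2.imwrite('pics/w4.png',c['img'])
c=bot.camera('scene');pickle.dump(c,open('s4.pkl','wb'));cv2.imwrite('pics/s4.png',c['img'])
E
```

```text
clock: 13.28
eef_pos: [0.5492, -0.2357, 0.0414]
tool_rot: [0.094, 0.995, -0.005, 0.016]
ft_force: [-0.4, -0.3, -3.1]
grip_width: 0.0203
13.28 p [ 0.5492 -0.2357  0.0414] xyaw 169.2 yyaw 79.19 tilt [ 0.0309 -0.0136] j [-0.405  0.548 -0.055  0.934 -0.    -0.217] F [-0.4 -0.3 -3.1] w 0.0203
tool delta mm [10.1  7.4 11.3]
```

View pics/w4.png

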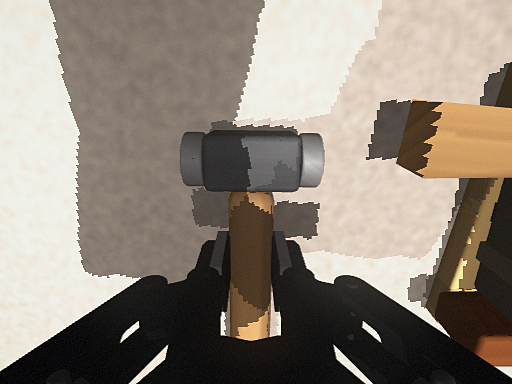

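View pics/s4.png

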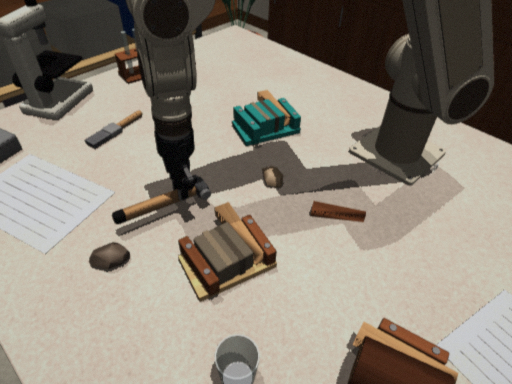

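```bash
cat > hd.py <<'E'
from workcell import bot
import numpy as np,sys
from scipy.spatial.transform import Rotation as Ro
o=bot.get_obs();R=Ro.from_quat(o['tool_rot']).as_matrix()
h=o['eef_pos']+R@np.array([.0505,.001,-.0063]);f=o['eef_pos']+R@np.array([.0505,.033,-.0063]);b=np.array([.505,-.146,.036])
print(round(o['clock'],2),'head',h.round(4),'face',f.round(4),'tool delta face->butt mm',(R.T@(b-f)*1000).round(1),'yyaw',np.degrees(np.arctan2(R[1,1],R[0,1])).round(2),'tiltx,y',(R[2,:2]).round(4),'F',o['ft_force'].round(1),'w',o['grip_width'].round(4),'tail',(o['eef_pos']+R@np.array([-.1515,.001,-.0063])).round(4),'j6',o['joint_pos'][5].round(2))
E
python3 hd.py
python3 - <<'E'
from h import *
c=wcam(pickle.load(open('w4.pkl','rb')))
for p in [(413,101),(425,177)]: print(ray(c,*p,.05).round(4))
E
```

```text
[ 0.4883 -0.1534  0.05  ]
[ 0.5236 -0.1484  0.05  ]Traceback (most recent call last):
  File "hd.py", line 6, in <module>
    print(round(o['clock'],2),'head',h.round(4),'face',f.round(4),'tool delta face->butt mm',(R.T@(b-f)*1000).round(1),'yyaw',np.degrees(np.arctan2(R[1,1],R[0,1])).round(2),'tiltx,y',(R[2,:2]).round(4),'F',o['ft_force'].round(1),'w',o['grip_width'].round(4),'tail',(o['eef_pos']+R@np.array([-.1515,.001,-.0063])).round(4),'j6',o['joint_pos'][5].round(2))
                                                                                                                                                                                                                                         ^^^^^^^^^^^^^^^^^^^^^
AttributeError: 'float' object has no attribute 'round'
```

```bash
sed -i "s/o\['grip_width'\].round(4)/round(o['grip_width'],4)/" hd.py; python3 hd.py
python3 - <<'E'
import cv2
a=cv2.imread('pics/w4.png')[85:200,350:512];cv2.imwrite('pics/w4a.png',cv2.resize(a,None,fx=4,fy=4,interpolation=cv2.INTER_CUBIC))
E
```

```text
13.38 head [ 0.4998 -0.2252  0.0462] face [ 0.5058 -0.1937  0.046 ] tool delta face->butt mm [10.  46.8  9.3] yyaw 79.21 tiltx,y [-0.0336 -0.0077] F [-0.2  0.5 -3.6] w 0.0205 tail [ 0.6981 -0.2629  0.053 ] j6 -0.22
```

View pics/w4a.png

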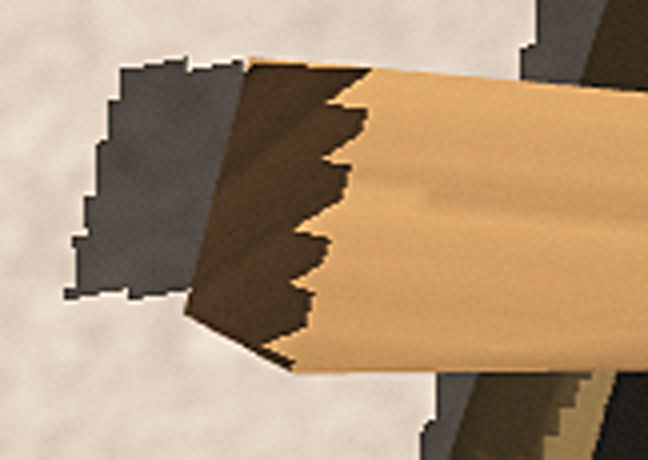

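Run:
```python
from h import *
c=wcam(pickle.load(open('w4.pkl','rb')))
for n,P,z in [('top',[(442,102),(423,177)],.05),('bot',[(411,99.5),(396,163)],.022),('bot2',[(411,99.5),(396,163)],.05)]:
    a,b=[ray(c,*p,z) for p in P];v=b-a;print(n,a.round(4),b.round(4),np.degrees(np.arctan2(v[1],v[0])).round(1),np.linalg.norm(v).round(4))
D=c['depth']
for u,v in [(405,150),(412,120),(405,160),(430,120),(440,160)]: print(u,v,dep(c,u,v).round(4))
```

```text
top [ 0.4911 -0.1413  0.05  ] [ 0.5235 -0.1493  0.05  ] -13.7 0.0333
bot [ 0.4914 -0.1404  0.022 ] [ 0.524 -0.149  0.022] -14.7 0.0336
bot2 [ 0.4876 -0.1542  0.05  ] [ 0.5144 -0.1613  0.05  ] -14.7 0.0277
405 150 [ 0.5156 -0.147   0.0285]
412 120 [ 0.501  -0.1425  0.0268]
405 160 [ 0.5203 -0.148   0.0304]
430 120 [ 0.4993 -0.1424  0.043 ]
440 160 [ 0.5169 -0.1414  0.0495]
```

```bash
sed -i "s/\[.505,-.146,.036\]/[.506,-.145,.036]/" hd.py; python3 -m crank '[[[5,0,3,2.7,255],[4,0,3,0,255],[0,0,2,0,255],[0,0,0,0,255]]]'; python3 hd.py
```

```text
clock: 13.88
eef_pos: [0.5429, -0.2351, 0.037]
tool_rot: [0.118, 0.993, -0.006, 0.02]
ft_force: [0.3, 0.2, -4.5]
grip_width: 0.0206
13.88 head [ 0.4938 -0.2223  0.0412] face [ 0.5013 -0.1912  0.041 ] tool delta face->butt mm [ 6.4 46.   4.4] yyaw 76.47 tiltx,y [-0.0403 -0.0072] F [ 0.3  0.2 -4.5] w 0.0206 tail [ 0.69   -0.2694  0.0493] j6 -0.17
```

```bash
python3 -m crank '[[[5,10,3,0,255],[2,10,1,0,255],[0,5,0,0,255],[0,0,0,0,255]]]'; python3 hd.py
```

```text
clock: 14.38
eef_pos: [0.5422, -0.2067, 0.0322]
tool_rot: [0.117, 0.993, -0.006, 0.019]
ft_force: [-0.3, -0.1, -3.3]
grip_width: 0.0206
14.38 head [ 0.4931 -0.1939  0.0364] face [ 0.5005 -0.1628  0.0362] tool delta face->butt mm [-1.2 18.6  0.1] yyaw 76.56 tiltx,y [-0.04   -0.0068] F [-0.3 -0.1 -3.3] w 0.0206 tail [ 0.6894 -0.2408  0.0445] j6 -0.13
```

Aligned, 18 mm before the butt. First tap.

```bash
python3 -m crank '[[[0,12,0,0,255],[0,12,0,0,255],[0,10,0,0,255]]]'; python3 hd.py;python3 -m crank '[[[0,-15,0,0,255],[0,-18,0,0,255],[0,0,0,0,255]]]'; python3 hd.py
python3 - <<'E'
from workcell import bot
import cv2,pickle
o=bot.get_obs();c=bot.camera('wrist');c['o']=o;pickle.dump(c,open('w5.pkl','wb'));cv2.imwrite('pics/w5.png',c['img'])
E
```

```text
clock: 14.75
eef_pos: [0.5502, -0.1766, 0.0325]
tool_rot: [0.118, 0.993, -0.011, 0.02]
ft_force: [-1.7, -8.2, -3.1]
grip_width: 0.0207
14.75 head [ 0.5012 -0.1636  0.0366] face [ 0.5087 -0.1325  0.0361] tool delta face->butt mm [ -0.3 -12.8   0.3] yyaw 76.41 tiltx,y [-0.0416 -0.0171] F [-1.7 -8.2 -3.1] w 0.0207 tail [ 0.6974 -0.2109  0.045 ] j6 -0.07
clock: 15.12
eef_pos: [0.5426, -0.2096, 0.0332]
tool_rot: [0.118, 0.993, -0.011, 0.02]
ft_force: [0.1, 0.1, -3.4]
grip_width: 0.0202
15.12 head [ 0.4935 -0.1967  0.0373] face [ 0.501  -0.1656  0.0368] tool delta face->butt mm [-0.  21.2  0.5] yyaw 76.48 tiltx,y [-0.0421 -0.0162] F [ 0.1  0.1 -3.4] w 0.0202 tail [ 0.6898 -0.2437  0.0458] j6 -0.13
```

View pics/w5.png

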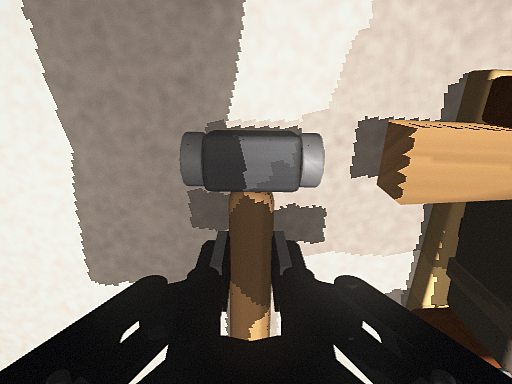

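```bash
python3 -m crank '[[[0,14,0,0,255],[0,14,0,0,255],[0,14,0,0,255],[0,12,0,0,255]]]'; python3 hd.py;python3 -m crank '[[[0,-15,0,0,255],[0,-18,0,0,255],[0,0,0,0,255]]]'; python3 hd.py
```

```text
clock: 15.68
eef_pos: [0.5556, -0.1581, 0.0328]
tool_rot: [0.118, 0.993, -0.016, 0.02]
ft_force: [-1.8, -9.6, -2.2]
grip_width: 0.0206
15.68 head [ 0.5066 -0.1451  0.0369] face [ 0.5141 -0.114   0.036 ] tool delta face->butt mm [  0.6 -32.    0.8] yyaw 76.39 tiltx,y [-0.0436 -0.0272] F [-1.8 -9.6 -2.2] w 0.0206 tail [ 0.7028 -0.1923  0.0457] j6 -0.03
clock: 16.05
eef_pos: [0.548, -0.1894, 0.0338]
tool_rot: [0.116, 0.993, -0.015, 0.02]
ft_force: [0.1, 0.3, -4.8]
grip_width: 0.0209
16.05 head [ 0.4989 -0.1766  0.0378] face [ 0.5063 -0.1455  0.037 ] tool delta face->butt mm [0.5 0.4 1. ] yyaw 76.6 tiltx,y [-0.0435 -0.0258] F [ 0.1  0.3 -4.8] w 0.0209 tail [ 0.6953 -0.2231  0.0466] j6 -0.09
```

```bash
python3 -m crank '[[[0,14,1,0,255],[0,14,0,0,255],[0,6,0,0,255],[0,6,0,0,255]]]'; python3 hd.py; python3 -m crank '[[[0,6,0,0,255]]]'; python3 -m crank '[[[0,6,0,0,255]]]';python3 hd.py
```

```text
clock: 16.55
eef_pos: [0.5565, -0.1547, 0.032]
tool_rot: [0.117, 0.993, -0.023, 0.019]
ft_force: [-4.8, -21.8, -1.1]
grip_width: 0.0203
16.55 head [ 0.5074 -0.1417  0.036 ] face [ 0.5149 -0.1106  0.0347] tool delta face->butt mm [  0.6 -35.5   0.1] yyaw 76.48 tiltx,y [-0.044  -0.0418] F [ -4.8 -21.8  -1.1] w 0.0203 tail [ 0.7037 -0.1886  0.0449] j6 -0.02
clock: 16.68
eef_pos: [0.5564, -0.1549, 0.0325]
tool_rot: [0.118, 0.992, -0.031, 0.019]
ft_force: [-5.3, -19.7, -0.4]
grip_width: 0.0207
clock: 16.8
eef_pos: [0.5563, -0.1551, 0.0329]
tool_rot: [0.119, 0.992, -0.039, 0.018]
ft_force: [-5.4, -18.7, -0.5]
grip_width: 0.0207
16.8 head [ 0.5074 -0.1418  0.0369] face [ 0.5149 -0.1108  0.0346] tool delta face->butt mm [  0.6 -35.3   1.1] yyaw 76.25 tiltx,y [-0.0443 -0.0724] F [ -5.4 -18.7  -0.5] w 0.0207 tail [ 0.7035 -0.1891  0.0459] j6 0.0
```

```bash
python3 -m crank '[[[0,-14,0,0,255],[0,-18,0,0,255],[0,-10,0,0,255],[0,0,0,0,255]]]'; python3 hd.py
python3 - <<'E'
from workcell import bot
import cv2,pickle
o=bot.get_obs();c=bot.camera('wrist');c['o']=o;pickle.dump(c,open('w6.pkl','wb'));cv2.imwrite('pics/w6.png',c['img'])
c=bot.camera('scene');pickle.dump(c,open('s6.pkl','wb'));cv2.imwrite('pics/s6.png',cv2.resize(c['img'][130:310,100:320],None,fx=3,fy=3))
E
```

```text
clock: 17.3
eef_pos: [0.5463, -0.1964, 0.0361]
tool_rot: [0.118, 0.992, -0.038, 0.018]
ft_force: [-0.6, 0.3, -3.9]
grip_width: 0.0206
17.3 head [ 0.4973 -0.1831  0.0401] face [ 0.5049 -0.1521  0.0378] tool delta face->butt mm [0.7 7.3 1.3] yyaw 76.33 tiltx,y [-0.0446 -0.0703] F [-0.6  0.3 -3.9] w 0.0206 tail [ 0.6936 -0.2302  0.0491] j6 -0.07
```

View pics/w6.png

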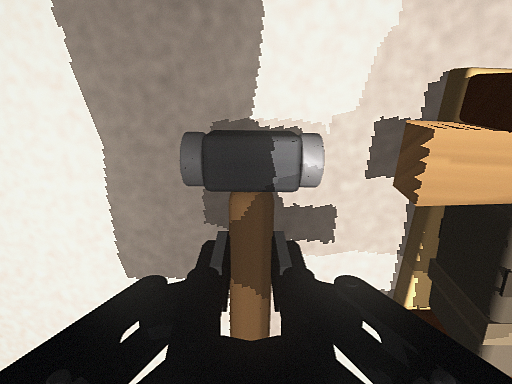

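View pics/s6.png

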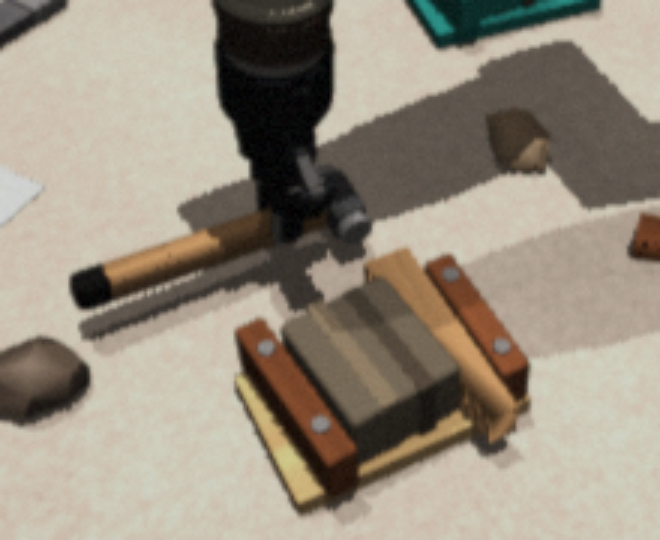

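```bash
python3 -m crank '[[[0,14,0,0,255],[0,14,0,0,255],[0,12,0,0,255],[0,8,0,0,255]]]'; python3 hd.py;python3 -m crank '[[[0,-14,-1,0,255],[0,-16,0,0,255],[0,-16,0,0,255],[0,-16,0,0,255],[0,0,0,0,255]]]'; python3 hd.py
```

```text
clock: 17.9
eef_pos: [0.5577, -0.1542, 0.0336]
tool_rot: [0.117, 0.992, -0.049, 0.018]
ft_force: [-7.4, -32.6, 1.8]
grip_width: 0.0207
17.9 head [ 0.5087 -0.141   0.0374] face [ 0.5162 -0.11    0.0344] tool delta face->butt mm [  1.7 -36.4   1.8] yyaw 76.37 tiltx,y [-0.0468 -0.0936] F [ -7.4 -32.6   1.8] w 0.0207 tail [ 0.705  -0.1876  0.0469] j6 0.01
clock: 18.52
eef_pos: [0.543, -0.2153, 0.0406]
tool_rot: [0.116, 0.992, -0.049, 0.018]
ft_force: [0.8, 0.0, -3.6]
grip_width: 0.0202
18.52 head [ 0.494  -0.2021  0.0444] face [ 0.5014 -0.1711  0.0415] tool delta face->butt mm [ 1.8 26.8  2.9] yyaw 76.49 tiltx,y [-0.0469 -0.0927] F [ 0.8  0.  -3.6] w 0.0202 tail [ 0.6904 -0.2484  0.0539] j6 -0.1
```

```bash
python3 -m crank '[[[10,-20,-5,0,255],[14,-24,0,0,255],[14,-24,0,0,255],[14,-22,0,0,255],[0,0,0,0,255]]]'; python3 hd.py; python3 st.py
```

```text
clock: 19.15
eef_pos: [0.4701, -0.2905, 0.0513]
tool_rot: [0.116, 0.992, -0.047, 0.018]
ft_force: [0.2, 0.0, -4.3]
grip_width: 0.0203
19.15 head [ 0.4211 -0.2774  0.0551] face [ 0.4285 -0.2464  0.0522] tool delta face->butt mm [-51.6 117.6   8.2] yyaw 76.59 tiltx,y [-0.0472 -0.0892] F [ 0.2  0.  -4.3] w 0.0203 tail [ 0.6175 -0.3234  0.0646] j6 -0.28
19.15 p [ 0.4701 -0.2905  0.0513] xyaw 166.83 yyaw 76.59 tilt [ 0.0254 -0.0976] j [-0.514  0.438 -0.22   0.842 -0.073 -0.284] F [ 0.2  0.  -4.3] w 0.0203
```

```bash
python3 -m crank '[[[0,0,12,0,255],[0,0,12,0,255],[0,0,6,0,255],[0,0,0,0,255]]]'; python3 hd.py; python3 -m crank '[[[0,0,3,0,255],[0,0,3,0,255]]]'; python3 hd.py
```

```text
clock: 19.65
eef_pos: [0.4721, -0.2915, 0.0182]
tool_rot: [0.114, 0.992, -0.046, 0.018]
ft_force: [-0.4, -0.4, -3.0]
grip_width: 0.0207
19.65 head [ 0.4231 -0.2786  0.0221] face [ 0.4304 -0.2475  0.0193] tool delta face->butt mm [-51.3 115.2 -24.5] yyaw 76.76 tiltx,y [-0.0464 -0.0873] F [-0.4 -0.4 -3. ] w 0.0207 tail [ 0.6197 -0.324   0.0315] j6 -0.29
clock: 19.9
eef_pos: [0.4733, -0.2921, 0.0132]
tool_rot: [0.114, 0.992, -0.046, 0.019]
ft_force: [-3.0, 1.4, 10.8]
grip_width: 0.0207
19.9 head [ 0.4242 -0.2792  0.017 ] face [ 0.4315 -0.2482  0.0142] tool delta face->butt mm [-50.5 115.1 -29.6] yyaw 76.81 tiltx,y [-0.0478 -0.0878] F [-3.   1.4 10.8] w 0.0207 tail [ 0.6208 -0.3245  0.0267] j6 -0.29
```

```bash
python3 -m crank '[[[0,0,3,0,255],[0,0,3,0,255],[0,0,3,0,255],[0,0,3,0,255]]]'; python3 hd.py
```

```text
clock: 20.4
eef_pos: [0.4746, -0.2928, 0.0109]
tool_rot: [0.113, 0.992, -0.047, 0.021]
ft_force: [-7.5, 4.1, 19.1]
grip_width: 0.0208
20.4 head [ 0.4255 -0.28    0.0144] face [ 0.4327 -0.2489  0.0116] tool delta face->butt mm [-49.4 115.3 -32. ] yyaw 76.82 tiltx,y [-0.0527 -0.0875] F [-7.5  4.1 19.1] w 0.0208 tail [ 0.6221 -0.3251  0.0251] j6 -0.29
```

Run:
```python
from workcell import bot
import cv2,pickle
c=bot.camera('scene');pickle.dump(c,open('s7.pkl','wb'));cv2.imwrite('pics/s7.png',cv2.resize(c['img'][90:260,60:280],None,fx=3.5,fy=3.5,interpolation=cv2.INTER_CUBIC))
```

```text
(no output)
```

View pics/s7.png

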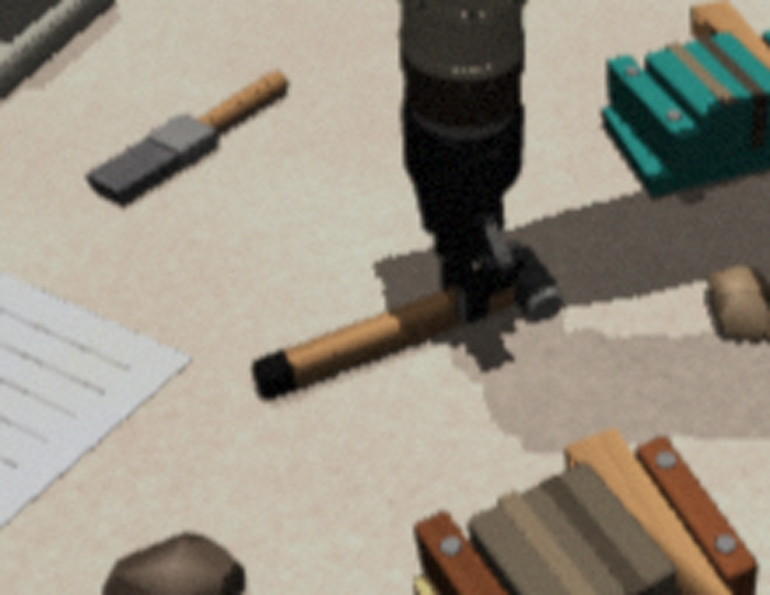

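```bash
python3 -m crank '[[[0,0,3,0,255],[0,0,3,0,255],[0,0,3,0,255]]]'; python3 hd.py; python3 -m crank '[[[0,0,0,0,200],[0,0,0,0,196],[0,0,0,0,192],[0,0,0,0,190],[0,0,0,0,188]]]'; python3 hd.py
```

```text
clock: 20.82
eef_pos: [0.4746, -0.2928, 0.0109]
tool_rot: [0.113, 0.992, -0.046, 0.023]
ft_force: [-5.9, 3.5, 18.5]
grip_width: 0.0207
20.82 head [ 0.4255 -0.28    0.0142] face [ 0.4328 -0.249   0.0115] tool delta face->butt mm [-49.5 115.3 -32. ] yyaw 76.82 tiltx,y [-0.056  -0.0869] F [-5.9  3.5 18.5] w 0.0207 tail [ 0.6221 -0.325   0.0256] j6 -0.29
clock: 21.45
eef_pos: [0.4749, -0.293, 0.0124]
tool_rot: [0.113, 0.992, -0.047, 0.024]
ft_force: [0.3, 0.3, -1.6]
grip_width: 0.0224
21.45 head [ 0.4257 -0.2802  0.0157] face [ 0.433  -0.2491  0.0129] tool delta face->butt mm [-49.2 115.6 -30.5] yyaw 76.82 tiltx,y [-0.0575 -0.0875] F [ 0.3  0.3 -1.6] w 0.0224 tail [ 0.6223 -0.3252  0.0273] j6 -0.29
```

```bash
python3 -m crank '[[[0,0,1,0,187],[0,0,1,0,186],[0,0,0,0,185],[0,0,0,0,184]]]'; python3 hd.py; python3 -m crank '[[[0,0,0,0,181],[0,0,0,0,178],[0,0,0,0,174],[0,0,0,0,165],[0,0,0,0,150],[0,0,0,0,80],[0,0,0,0,0],[0,0,0,0,0],[0,0,0,0,0]]]'; python3 hd.py;  python3 - <<'E'
from workcell import bot
import cv2,pickle
o=bot.get_obs();c=bot.camera('wrist');cv2.imwrite('pics/w8.png',c['img'])
c=bot.camera('scene');pickle.dump(c,open('s8.pkl','wb'));cv2.imwrite('pics/s8.png',cv2.resize(c['img'][90:260,60:280],None,fx=3.5,fy=3.5,interpolation=cv2.INTER_CUBIC))
E
```

```text
clock: 21.95
eef_pos: [0.4761, -0.2939, 0.0111]
tool_rot: [0.113, 0.992, -0.047, 0.025]
ft_force: [-0.3, 0.1, -0.1]
grip_width: 0.0238
21.95 head [ 0.4269 -0.2811  0.0143] face [ 0.4342 -0.2501  0.0114] tool delta face->butt mm [-48.  116.  -32.1] yyaw 76.81 tiltx,y [-0.0598 -0.0883] F [-0.3  0.1 -0.1] w 0.0238 tail [ 0.6235 -0.3261  0.0263] j6 -0.29
clock: 23.08
eef_pos: [0.4765, -0.2941, 0.0115]
tool_rot: [0.113, 0.992, -0.048, 0.025]
ft_force: [-0.6, -0.0, 0.5]
grip_width: 0.0856
23.07 head [ 0.4273 -0.2813  0.0146] face [ 0.4346 -0.2503  0.0117] tool delta face->butt mm [-47.5 116.2 -31.8] yyaw 76.8 tiltx,y [-0.0608 -0.0886] F [-0.6 -0.   0.5] w 0.0856 tail [ 0.6239 -0.3263  0.0269] j6 -0.29
```

View pics/s8.png

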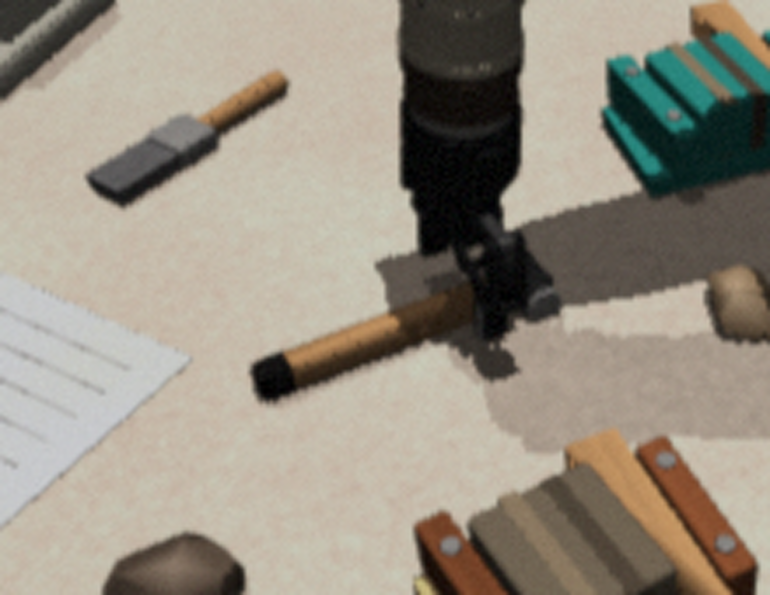

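View pics/w8.png

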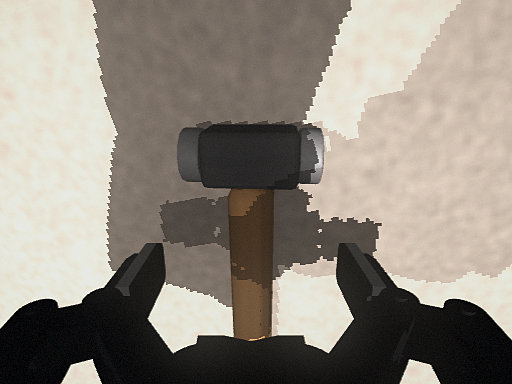

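```bash
python3 -m crank '[[[0,0,-20,0,0],[0,0,-35,0,0],[0,0,-45,0,0],[0,0,-50,0,0],[25,-40,-20,0,0],[25,-50,0,0,0],[25,-50,0,0,0],[25,-50,0,0,0],[0,0,0,0,0]]]'
python3 - <<'E'
from workcell import bot
import cv2,pickle
for n in('top','scene'):
    c=bot.camera(n);pickle.dump(c,open(n+'9.pkl','wb'));cv2.imwrite(f'pics/{n}9.png',c['img'])
E
```

```text
clock: 24.3
eef_pos: [0.3266, -0.4436, 0.1982]
tool_rot: [0.111, 0.992, -0.049, 0.026]
ft_force: [1.3, 0.2, 0.1]
grip_width: 0.0855
```

View pics/top9.png

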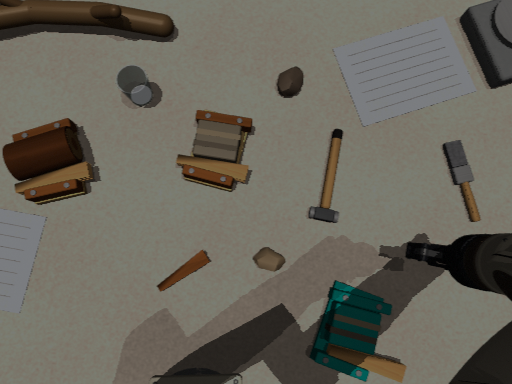

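View pics/scene9.png

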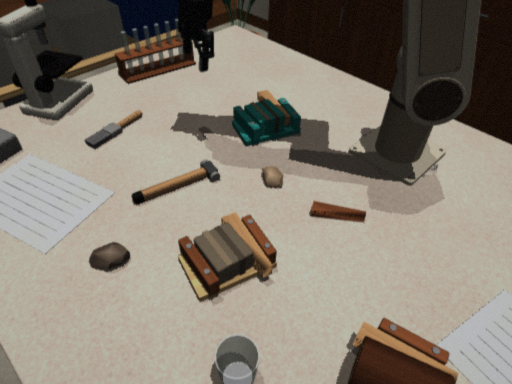

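Run:
```python
from h import *
c=pickle.load(open('top9.pkl','rb'));a=c['img'][95:200,170:280]
cv2.imwrite('pics/t9a.png',cv2.resize(a,None,fx=5.5,fy=5.5,interpolation=cv2.INTER_CUBIC))
D=c['depth'];vv,uu=np.mgrid[0:384,0:512]
P=(np.stack([(uu-c['cx'])/c['fx']*D,(vv-c['cy'])/c['fy']*D,D],-1)-c['t'])@c['R']
q=P[125:230,300:350].reshape(-1,3);q=q[(q[:,2]>.01)];print('hammer z',np.percentile(q[:,2],[50,90,99]).round(4))
```

```text
hammer z [0.0253 0.0281 0.9023]
```

View pics/t9a.png

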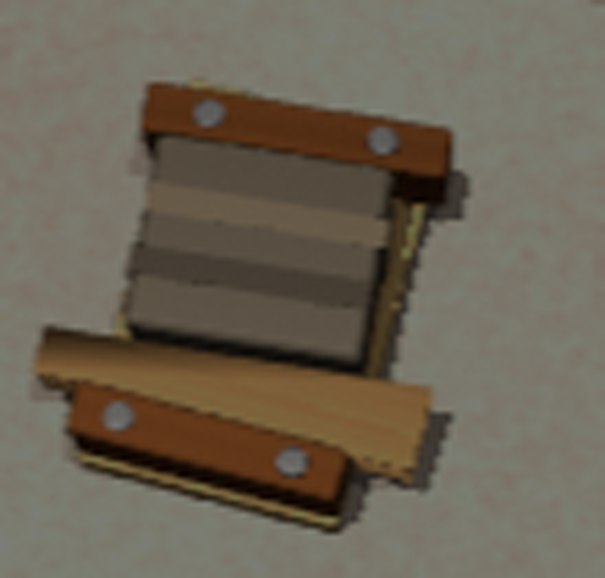

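```bash
python3 -c "
from workcell import bot
print(bot.job_done(), bot.get_obs()['clock'])"
```

```text
the job is handed in; nothing more can be done
the job is handed in; nothing more can be done
```

The loose wedge in the slab's frame is home, the hammer lies flat on the table, and I handed the job in at about 24 s of the 64 s allowed.

- **Grip:** I picked up the hammer, then let go and regripped it half a turn round. That let me strike with the handle pointing away from the robot, because otherwise it would have hit the stone near the wedge.
- **Driving:** Three taps drove the wedge about 35 mm. It then stopped dead under about 20 N, and only the hammer touched it.
- **Final tap:** I drew back about 42 mm and tapped again with about 33 N. The hammer stopped about 1 mm further on than before, which I put down to give in the arm, not wedge movement.

**Last checks:** The pictures show the butt roughly 22–25 mm outside the frame, against 25 mm when home. The hammer's top is about 26 mm above the table, so it is flat. The beaker still stands, and the stones and frames were not moved.

**What was not perfect:**
- My readings of the drive direction ranged from about 74° to 81°. I struck at 76.5°, the direction square to the butt in the closest view.
- The tool had drifted about 5° in tilt by the time I set the hammer down. One edge of the head touched first, and I opened the fingers slowly so the hammer settled the last few millimetres.

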